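# Lock the blade box with its T-handled key

## Robot

A 6-joint arm with a two-finger parallel gripper is mounted at the origin on a cart in front of the work surface, level with it; the furniture and walls round the work are solid. World frame = base frame: x ahead of the robot, y to its left, z up, the work surface at z = 0. Lengths are in m, angles in degrees, forces in N, time in s.
With the tool pointing down it reaches from about 0.35 to 0.875 m from the base axis. Payload 4.2 kg.
Tool frame: the origin (TCP) lies at the very end of the fingers, on their centre line; the grasp point (between the pads) lies 19 mm behind it; z points along the fingers, y is the direction in which the jaws open and shut (so a half turn about z gives the same grasp; the last joint's range is limited). The gripper opens to 87 mm and grips with 3 to 60 N. Pads are 19 mm wide; open, the fingers measure 117 mm over their backs; the gripper's body (75 mm by 190 mm) begins 51 mm behind the grasp point.
Start: joints at [81.681, 22.042, 0.453, 0, -68.411, -14.817], TCP at [0.246, 0.575, 0.223] pointing down, gripper open.
Joint ranges: [-179.83, 179.83], [-69.29, 118.12], [-61.27, 80.66], [-181.25, 117.63], [-171.15, -9.14], [-177.46, 177.46]. Speed limits (degrees/s): [159.86, 159.86, 180, 180, 180, 180].

## Interface

Orientations are given as a 3x3 rotation matrix whose columns are the frame's x, y, z axes.
In Python, from station import r, imaging gives the robot as it stands. The module is installed in compiled form; this text tells all that it offers.
- The arm moves only by the tool move_arm, never from a script. Its argument "motion" is one flat list of numbers, 7 for each row, row after row: the shift along the tool's x, y, z in units of 40 mm (1.0 is 40 mm), then the turn, a rotation vector about the tool's x, y, z in units of 5 degrees (1.0 is 5 degrees), then the gripper's target within -1 to 1 (shut at 1, half-way at 0, fully open at -1). In form: [dx, dy, dz, wx, wy, wz, gripper, dx, dy, dz, wx, wy, wz, gripper, ...]. A call has 1 to 20 rows; each row is the pose to reach, as a shift and turn from the pose measured when the call began, along the tool's axes at that moment; what a row does not reach only later rows make up. A row lasts 1/12 s, in which the tool goes at most 41.7 mm and 7.16 degrees, less where a joint would pass 70% of its speed; a pose out of reach is approached as far as the arm can. A call with a gripper value outside its range is refused whole. The fingers move at their own pace and stop on an object; the grip force is fixed at half the most. Time passes only in rows, so rows that repeat a pose let the fingers close. It gives the time, the measured TCP pose, the force and the opening at its end, in the units of the state.
- r.sense(): the state, without advancing time (a new reading comes with each control period).
- imaging.capture(name): name is "scene" or "top"; returns the picture (384x512x3 uint8, blue, green, red); there is no depth.
- imaging.camera_params(name): a dict with "intrinsics" (3x3 intrinsics, pixels), "world_from_camera" (4x4, takes a point from camera to world coordinates). Camera axes: x right, y down, z forward; pixel columns grow to the right and rows downward; lengths in m; the calibration is good to about 2 mm. A picture is of the moment at which its call begins. camera_params takes no time and is no camera call.
- r.finish_job(): hands the job in, once; it reports no verdict.
The state is a dict: "time_s": time; "joints": joint angles; "joint_velocities": joint speeds; "effort": joint torques, N m; "tcp_pos": TCP position; "ee_rot": TCP orientation; "wrist_force": force on the tool from outside, world axes, zero at the start; "moment": the same for the moment, N m; "gripper_width": opening from 0.0 (shut) to 1.0 (fully open).
Only numpy, scipy, OpenCV 4.12 (cv2) and the standard library are available. Lean on these libraries where they do the work, as an engineer would, in place of code of your own. Each camera call takes 0.05 s, during which the arm holds its last target.

## Task

Lock the steel blade box: take the T-handled key out of its wooden stand, put it into the lock on the lid and, pressing only lightly, turn it gently back and forth until you feel it drop home. Then turn it clockwise (seen from above) to the stop so that the lock's tongue swings fully under its keeper, never forcing the key, and leave the key standing in the lock.

Things in the scene. Friction and masses are not known exactly. Their poses are not given: they have to be found in the camera images.
- key_grip (a point): Centre of the grip bar of the loose key (120 g): a black T bar 50 mm long (x), 12 mm wide (y), 16 mm high; grasp it from above across the 12 mm. The key starts upright in the wooden stand (z up) with 1 mm play and may lean 2 degrees. Below the bar: a 10 mm thick neck from 8 to 25 mm below this point, then a steel barrel of 24 mm diameter. Half a turn about z gives the same key.
- key_tip (a point): Middle of the lower end of the same key, 75 mm below the centre of its grip bar. The lowest 12 mm are a flat blade 22 mm wide (along x) and 4 mm thick; above it the round barrel of 24 mm diameter reaches from 12 to 50 mm above this point. z points up the key.
- key_stand: Fixed wooden block 60 x 60 mm, 40 mm high, with a round hole of 26 mm diameter and 30 mm depth in its top, where the key stands at the start, blade down. Origin under its centre.
- lock_mouth (a point): Centre of the round keyhole (25.6 mm diameter, 1.5 mm chamfer) in the top of the lock case on the box lid; z up, -x towards the keeper. A black slit dust seal without resistance hides the bore, which ends 20 mm down on a follower with a slot. A blade merely resting on the follower ends 20 mm below the mouth; dropped home in the slot, 30 mm. A released key stands by itself in the lock.
- lock_slot (a point): Centre of the follower's flat top, on the lock's axis, 20 mm below the mouth; axes as the box's. Its slot (24 x 5.6 mm, 10 mm deep) lies at an unknown angle within 0.65 rad either way of this x axis (half a turn is the same); the blade drops in when within about 0.08 rad. Pressed by less than 8 N, a resting key does not drag the follower. Over 60 N of contact (all points summed) damages the lock.
- blade_box: Fixed grey steel box, 110 (x) by 160 mm (y), dark lid at 70 mm; origin under its centre, z up. On the lid a steel lock case 56 x 60 mm, top at 84 mm, its keyhole 5 mm to -x and 35 mm to +y of the middle; a steel keeper 15 mm high stands on the rim at the case's -x side; a cake of wax 13 mm high lies near the other end.
- cam (a joint): Turn of the lock's brass tongue, which lies inside the lock case at the start (0) and swings out of the case's -x side under the keeper: 0.60 rad = fully out at its stop (locked); grows clockwise from above. It turns only with the follower: with the key home, turning the key clockwise turns it by the same angle, against steady friction of about 0.10 N m.

How it is judged (in metres and radians):
On the way, in this order (a step that is already met when the one before it is completed fails the run):
1. the key has dropped home in the lock (blade end more than 27 mm below the mouth) while the tongue is still drawn back (turned less than 0.20 rad) (z of key_tip in the frame of lock_mouth below -0.027 m and horizontal distance between key_tip and lock_mouth below 0.004 m and value of joint cam below 0.2 rad), for 0.1 s.
2. the tongue is fully swung out (at least 0.54 rad) with the key home (value of joint cam above 0.54 rad and z of key_tip in the frame of lock_mouth below -0.026 m), for 0.1 s.
At the end, for the whole second after the job is handed in: The tongue is swung out at least 0.54 of its 0.60 rad, and the released key stands still and upright (within 0.15 rad) in the lock, its blade end more than 26 mm below the mouth and within 4 mm of the lock's axis (all of step 2 and horizontal distance between key_tip and lock_mouth below 0.004 m and angle between key_tip's own z axis and vertical below 0.15 rad and linear speed of key below 0.02 m/s); the robot touches nothing.
It fails at once if the key is forced: more than 60 N between the key and the box with its lock, summed over their contacts (contact force between key and blade_box above 60 N).
It also fails if it takes over 72 s, if anything falls off the work surface, if the arm or the gripper's body presses on something with over 40 N, if the wrist force passes 120 N, or if a joint passes its speed limit or range.

## Working session

There is one attempt and no reset: what is moved stays moved. The work goes in short steps, Python scripts to look and compute and a tool call to move; the robot and the scene stay as the last step left them, time stands still between calls to the robot, and variables do not carry over. Pictures are saved under pics/ and viewed, and the job is handed in when it is done.

Besides the shell and the picture viewer there is one more tool, called as a command line: name --argument value ..., lists and objects as JSON in quotes. move_arm: Moves the arm, as the interface text tells. Its arguments: {"type":"object","properties":{"motion":{"type":"array","items":{"type":"number"}}},"required":["motion"]}

```bash
mkdir -p pics
python3 - <<'E'
from station import r, imaging
import cv2
for n in("scene","top"):
    cv2.imwrite(f"pics/{n}0.png",imaging.capture(n))
    p=imaging.camera_params(n);print(p["intrinsics"],p["world_from_camera"])
s=r.sense();print(s)
E
```

```text
[[381.38701481   0.         248.76386971]
 [  0.         381.38701481 194.06410425]
 [  0.           0.           1.        ]] [[-0.5077782  -0.5150101   0.69059822 -0.04600012]
 [-0.86114749  0.32596883 -0.39008887  0.20630005]
 [-0.02421379 -0.79278555 -0.60901952  0.59441092]
 [ 0.          0.          0.          1.        ]]
[[346.94766481   0.         255.53679549]
 [  0.         346.94766481 189.53396821]
 [  0.           0.           1.        ]] [[-0.0265961  -0.98189067  0.1875723   0.35146453]
 [-0.99911966  0.02002021 -0.03686595 -0.11131016]
 [ 0.03244309 -0.18838766 -0.98155873  0.91823773]
 [ 0.          0.          0.          1.        ]]
{'time_s': 0.1, 'joints': array([ 8.16800368e+01,  2.20848669e+01,  3.87951853e-01, -2.45693899e-02,
       -6.84121424e+01, -1.48171571e+01]), 'joint_velocities': array([-0.02481824, -0.07833245,  0.23977944,  0.16858501, -0.02896548,
       -0.01855239]), 'effort': array([-2.09180230e-04, -3.91691101e+01,  1.87934875e+01,  4.23188791e+00,
        1.34484668e-02, -7.39742791e-05]), 'tcp_pos': array([0.24535303, 0.57423951, 0.22158897]), 'ee_rot': array([[ 9.19504999e-01, -3.93077738e-01, -6.69961332e-04],
       [-3.93078295e-01, -9.19503192e-01, -1.82564858e-03],
       [ 1.01590231e-04,  1.94204026e-03, -9.99998109e-01]]), 'wrist_force': array([0.43096007, 0.0273065 , 0.22087425]), 'moment': array([-0.03283754, -0.00848253,  0.04018256]), 'gripper_width': 0.9985999235944318}
```

```bash
sleep 1
```

```text
(no output)
```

View pics/scene0.png

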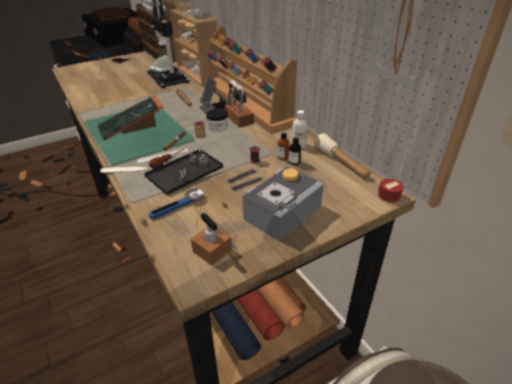

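View pics/top0.png

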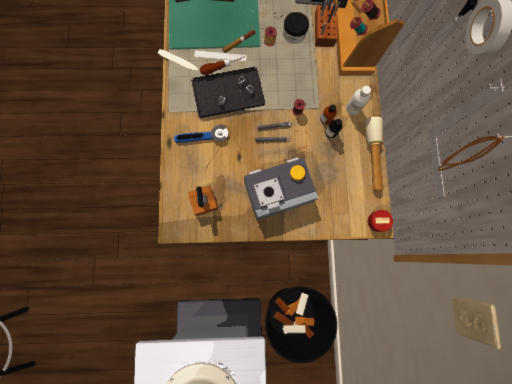

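Run:
```python
import cv2,numpy as np
t=cv2.imread("pics/top0.png");s=cv2.imread("pics/scene0.png")
a=cv2.resize(t[145:225,180:325],None,fx=5,fy=5,interpolation=cv2.INTER_CUBIC)
b=cv2.resize(s[160:270,180:330],None,fx=5,fy=5,interpolation=cv2.INTER_CUBIC)
cv2.imwrite("pics/t0z.png",a);cv2.imwrite("pics/s0z.png",b)
```

```text
(no output)
```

View pics/t0z.png

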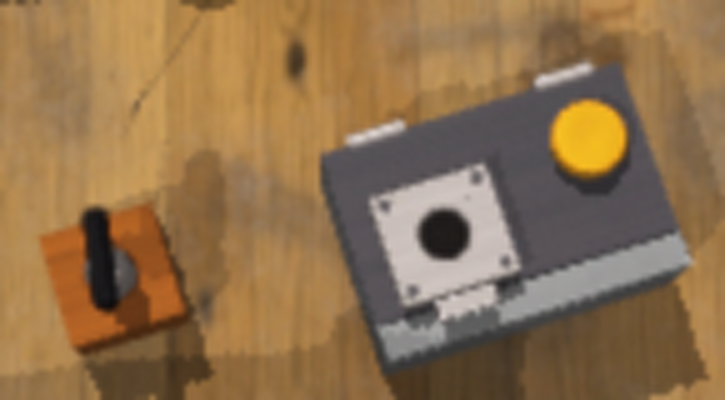

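View pics/s0z.png

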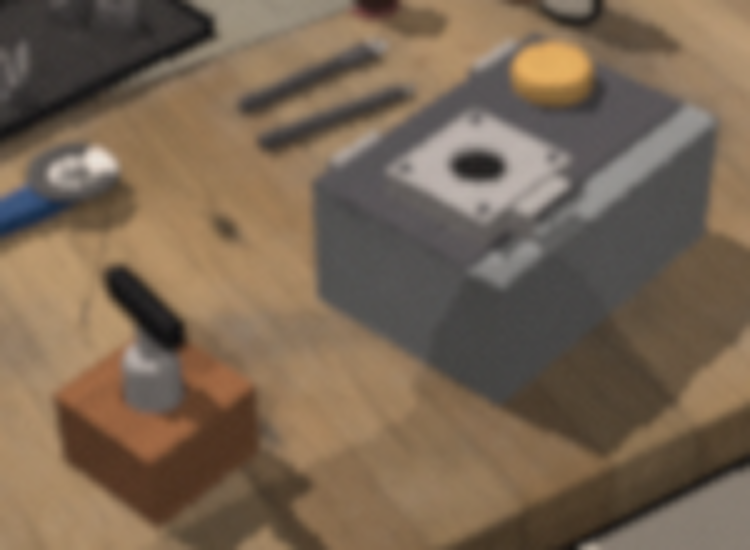

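```bash
cat > h.py <<'E'
from station import r, imaging
import cv2,numpy as np
def ray(n,uv):
    p=imaging.camera_params(n);K=np.array(p["intrinsics"]);T=np.array(p["world_from_camera"])
    d=T[:3,:3]@np.linalg.solve(K,[uv[0],uv[1],1]);return T[:3,3],d/np.linalg.norm(d)
def onz(n,uv,z):
    o,d=ray(n,uv);return o+d*(z-o[2])/d[2]
def tri(a,b):
    A=np.zeros((3,3));c=np.zeros(3);R=[ray("top",a),ray("scene",b)]
    for o,d in R:
        P=np.eye(3)-np.outer(d,d);A+=P;c+=P@o
    x=np.linalg.solve(A,c);return x,[np.linalg.norm(np.cross(x-o,d)) for o,d in R]
def blob(img,box,lo,hi,near):
    """mask in 8x upsampled crop -> contour nearest 'near' ; px coordinates full image"""
    x0,y0,x1,y1=box;f=8
    c=cv2.resize(img[y0:y1,x0:x1],None,fx=f,fy=f,interpolation=cv2.INTER_CUBIC)
    m=cv2.inRange(cv2.cvtColor(c,cv2.COLOR_BGR2HSV),lo,hi)
    cs,_=cv2.findContours(m,cv2.RETR_EXTERNAL,cv2.CHAIN_APPROX_NONE)
    best=None
    for k in cs:
        if cv2.contourArea(k)<200: continue
        full=(k[:,0,:]+0.5)/f-0.5+[x0,y0]
        M=cv2.moments(k);ce=np.array([M['m10']/M['m00'],M['m01']/M['m00']]);ce=(ce+.5)/f-.5+[x0,y0]
        d=np.hypot(*(ce-near))
        if best is None or d<best[0]: best=(d,ce,full.astype(np.float32),cv2.contourArea(k)/f/f)
    return best[1:]
E
python3 - <<'E'
from h import *
t=cv2.imread("pics/top0.png");s=cv2.imread("pics/scene0.png")
D=((0,0,0),(180,255,60))
kt=blob(t,(180,180,225,220),*D,(200,197));ks=blob(s,(195,205,225,240),*D,(209,221))
print("bar",kt[0],cv2.minAreaRect(kt[1]),ks[0],cv2.minAreaRect(ks[1]))
print(tri(kt[0],ks[0]),onz("top",kt[0],.09),onz("scene",ks[0],.085))
for nm,k,z in(("top",kt,.09),("scene",ks,.085)):
    (cx,cy),_,_=cv2.minAreaRect(k[1]);vx,vy=cv2.fitLine(k[1],cv2.DIST_L2,0,.01,.01)[:2].ravel()
    P=onz(nm,(cx+8*vx,cy+8*vy),z);Q=onz(nm,(cx-8*vx,cy-8*vy),z);d=P-Q;print(nm,"bar dir",np.degrees(np.arctan2(d[1],d[0])),cx,cy,onz(nm,(cx,cy),z))
ht=blob(t,(258,180,282,204),*D,(268,192));hs=blob(s,(260,180,295,204),*D,(275,193))
print("hole",ht[0],ht[2],hs[0],hs[2],tri(ht[0],hs[0]),onz("top",ht[0],.084),onz("scene",hs[0],.084))
# plate
for nm,im,box,near in(("top",t,(250,170,290,210),(268,192)),("scene",s,(250,175,300,210),(275,193))):
    hsv=cv2.cvtColor(im,cv2.COLOR_BGR2HSV); print(nm,"plate hsv",hsv[185,262] if nm=="top" else hsv[194,262])
E
```

```text
bar [199.82350086 196.85947656] ((199.7625274658203, 196.64999389648438), (20.134864807128906, 5.462399482727051), 81.8698959350586) [208.88855101 221.75535303] ((208.4312744140625, 221.6359405517578), (20.242511749267578, 6.529110431671143), 44.474365234375)
(array([ 0.49580551, -0.00640299,  0.08456869]), [np.float64(0.0006601122239460352), np.float64(0.0006601122239461172)]) [ 0.49450911 -0.00765221  0.09      ] [ 0.49581858 -0.00572296  0.085     ]
top bar dir -171.77319168044437 199.7625274658203 196.64999389648438 [ 0.49502429 -0.00750421  0.09      ]
scene bar dir -175.83164696186358 208.4312744140625 221.6359405517578 [ 0.49663588 -0.00509745  0.085     ]
hole [268.40136878 191.41259302] 63.6875 [275.21878877 192.81678237] 27.2890625 (array([ 0.50621046, -0.1735386 ,  0.08289531]), [np.float64(0.0007438569743622903), np.float64(0.0007438569743622421)]) [ 0.50555619 -0.17404886  0.084     ] [ 0.50550027 -0.17215087  0.084     ]
top plate hsv [  6  18 204]
scene plate hsv [ 10  19 162]
```

Run:
```python
from h import *
t=cv2.imread("pics/top0.png")
p=blob(t,(250,172,290,208),(0,0,150),(180,50,255),(268,192))
print("plate",p[0],p[2],cv2.minAreaRect(p[1]))
W=[onz("top",q,.084)[:2] for q in p[1][::4]]
R=cv2.minAreaRect(np.float32(W)*1000);print(R)
# front lid-edge strip / lid dark
l=blob(t,(240,152,325,222),(100,0,40),(175,90,125),(280,188))
W=np.float32([onz("top",q,.07)[:2] for q in l[1][::4]])*1000
print("lid",l[0],l[2],cv2.minAreaRect(W))
# lid left edge from zoom picks, back edge
def a(u,v,z):
    P=onz("top",(180+u[0]/5-.4,145+u[1]/5-.4),z);Q=onz("top",(180+v[0]/5-.4,145+v[1]/5-.4),z);d=P-Q
    return P,np.degrees(np.arctan2(d[1],d[0])),np.linalg.norm(d)
print(a((322,157),(383,325),.07),a((322,157),(620,62),.07),a((370,197),(485,162),.084),a((485,162),(522,275),.084), a((370,197),(407,305),.084))
# stand
q=blob(t,(184,180,222,218),(3,120,120),(14,255,255),(203,200))
W=np.float32([onz("top",k,.04)[:2] for k in q[1][::4]])*1000
print("stand",cv2.minAreaRect(W))
```

```text
plate [268.8409501  192.60409493] 589.8828125 ((269.3000183105469, 193.96249389648438), (28.18379783630371, 24.468120574951172), 71.56504821777344)
((499.329345703125, -175.9807586669922), (69.42342376708984, 60.34164810180664), 16.065149307250977)
lid [282.89986783 180.9369972 ] 1584.8828125 ((525.9264526367188, -202.66741943359375), (94.29247283935547, 160.93829345703125), 16.68692970275879)
(array([ 0.54868353, -0.11515778,  0.07      ]), np.float64(18.322568724126988), np.float64(0.09004123296475638)) (array([ 0.54868353, -0.11515778,  0.07      ]), np.float64(107.02021978956999), np.float64(0.15977740231062953)) (array([ 0.52482018, -0.1382515 ,  0.084     ]), np.float64(106.09578448129392), np.float64(0.05965043535999341)) (array([ 0.5413579 , -0.19556361,  0.084     ]), np.float64(15.666684648560121), np.float64(0.05911613910653933)) (array([ 0.52482018, -0.1382515 ,  0.084     ]), np.float64(17.117364275451457), np.float64(0.05643477197472994))
stand ((501.7031555175781, -23.893638610839844), (60.68644332885742, 25.60047149658203), 16.037559509277344)
```

```bash
cat >> h.py <<'E'
from scipy.spatial.transform import Rotation as Ro
def goal(pos,yaw):
    """units for move_arm to TCP pos, tool x at yaw deg, pointing straight down"""
    s=r.sense();R=np.array(s["ee_rot"]);p=np.array(s["tcp_pos"])
    c,n=np.cos(np.radians(yaw)),np.sin(np.radians(yaw))
    G=np.array([[c,n,0],[n,-c,0],[0,0,-1.]])
    d=R.T@(np.array(pos)-p)/.04;w=np.degrees(Ro.from_matrix(R.T@G).as_rotvec())/5
    return np.round(np.r_[d,w],3)
def st():
    s=r.sense();R=np.array(s["ee_rot"])
    print("t",s["time_s"],"tcp",np.round(s["tcp_pos"],4),"yaw",np.round(np.degrees(np.arctan2(R[1,0],R[0,0])),2),"tilt",np.round(R[:2,2],4),"F",np.round(s["wrist_force"],2),"M",np.round(s["moment"],3),"w",round(s["gripper_width"],4))
E
python3 - <<'E'
from h import *
print(goal((.4958,-.0064,.15),7))
E
```

```text
[ 1.1463e+01  1.0883e+01  1.8120e+00  2.2000e-02  5.0000e-03 -6.0290e+00]
```

move_arm --motion '[2, 1.9, -1, 0, 0, -1, -1, 4, 3.8, -1, 0, 0, -2, -1, 11.46, 10.88, -0.5, 0.02, 0, -6.03, -1, 11.46, 10.88, -0.5, 0.02, 0, -6.03, -1, 11.46, 10.88, -0.5, 0.02, 0, -6.03, -1, 11.46, 10.88, -0.5, 0.02, 0, -6.03, -1, 11.46, 10.88, -0.5, 0.02, 0, -6.03, -1, 11.46, 10.88, -0.5, 0.02, 0, -6.03, -1, 11.46, 10.88, -0.5, 0.02, 0, -6.03, -1, 11.46, 10.88, -0.5, 0.02, 0, -6.03, -1, 11.46, 10.88, -0.5, 0.02, 0, -6.03, -1, 11.46, 10.88, -0.5, 0.02, 0, -6.03, -1, 11.46, 10.88, -0.5, 0.02, 0, -6.03, -1, 11.46, 10.88, 0.5, 0.02, 0, -6.03, -1, 11.46, 10.88, 1.6, 0.02, 0, -6.03, -1, 11.46, 10.88, 1.6, 0.02, 0, -6.03, -1, 11.46, 10.88, 1.6, 0.02, 0, -6.03, -1, 11.46, 10.88, 1.6, 0.02, 0, -6.03, -1, 11.46, 10.88, 1.6, 0.02, 0, -6.03, -1, 11.46, 10.88, 1.6, 0.02, 0, -6.03, -1]'

```text
time_s: 1.77
tcp_pos: [0.4966, -0.0053, 0.1599]
ee_rot: [[0.992, 0.123, 0.002], [0.123, -0.992, 0.0], [0.002, -0.0, -1.0]]
wrist_force: [-0.4, 0.5, 0.0]
gripper_width: 0.995
```

Run:
```python
from h import *
st();print(goal((.4958,-.0064,.067),7),goal((.4958,-.0064,.1),7))
s=imaging.capture("scene");cv2.imwrite("pics/s1.png",cv2.resize(s[120:270,150:330],None,fx=4,fy=4,interpolation=cv2.INTER_CUBIC))
```

```text
t 1.7667 tcp [ 0.4966 -0.0053  0.1599] yaw 7.08 tilt [0.0024 0.0005] F [-0.4   0.46  0.01] M [-0.058 -0.057 -0.055] w 0.9951
[-2.900e-02  2.500e-02  2.321e+00 -2.000e-03 -2.800e-02  1.700e-02] [-0.027  0.025  1.496 -0.002 -0.028  0.017]
```

View pics/s1.png

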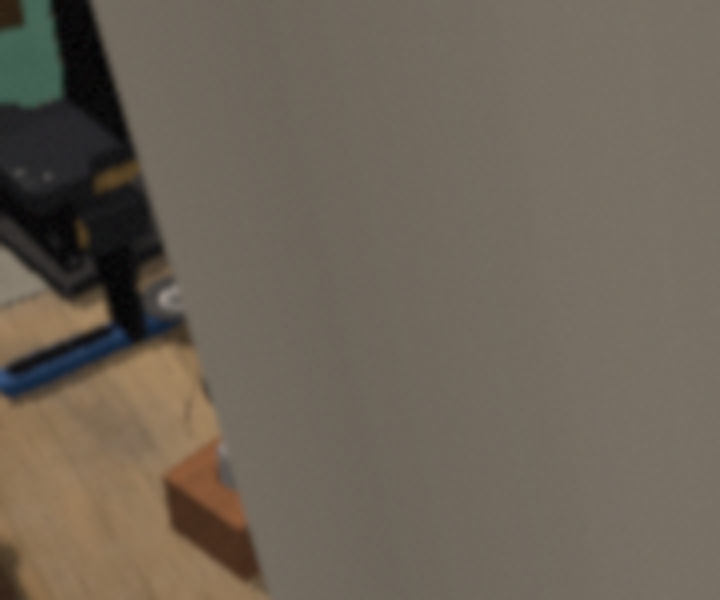

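The scene camera is blocked by the arm; only the stand's left corner shows. The measured position is consistent, so I'll descend and grip.

move_arm --motion '[-0.03, 0.03, 0.8, 0, -0.03, 0.02, -1, -0.03, 0.03, 1.5, 0, -0.03, 0.02, -1, -0.03, 0.03, 2, 0, -0.03, 0.02, -1, -0.03, 0.03, 2.3, 0, -0.03, 0.02, -1, -0.03, 0.03, 2.3, 0, -0.03, 0.02, -1, -0.03, 0.03, 2.3, 0, -0.03, 0.02, -1, -0.03, 0.03, 2.3, 0, -0.03, 0.02, 1, -0.03, 0.03, 2.3, 0, -0.03, 0.02, 1, -0.03, 0.03, 2.3, 0, -0.03, 0.02, 1, -0.03, 0.03, 2.3, 0, -0.03, 0.02, 1, -0.03, 0.03, 2.3, 0, -0.03, 0.02, 1, -0.03, 0.03, 2.3, 0, -0.03, 0.02, 1, -0.03, 0.03, 2.3, 0, -0.03, 0.02, 1, -0.03, 0.03, 2.3, 0, -0.03, 0.02, 1, -0.03, 0.03, 2.3, 0, -0.03, 0.02, 1, -0.03, 0.03, 2.3, 0, -0.03, 0.02, 1, -0.03, 0.03, 2.3, 0, -0.03, 0.02, 1, -0.03, 0.03, 2.3, 0, -0.03, 0.02, 1]'

```text
time_s: 3.32
tcp_pos: [0.4958, -0.0064, 0.068]
ee_rot: [[0.993, 0.122, 0.0], [0.122, -0.993, 0.0], [0.0, -0.0, -1.0]]
wrist_force: [-0.5, 0.3, 0.6]
gripper_width: 0.171
```

Run:
```python
from h import *
st()
s=imaging.capture("top");cv2.imwrite("pics/t2.png",cv2.resize(s[120:270,150:330],None,fx=4,fy=4,interpolation=cv2.INTER_CUBIC))
```

```text
t 3.3167 tcp [ 0.4958 -0.0064  0.068 ] yaw 7.0 tilt [0.0001 0.0003] F [-0.5   0.32  0.61] M [-0.077  0.005  0.02 ] w 0.1711
```

View pics/t2.png

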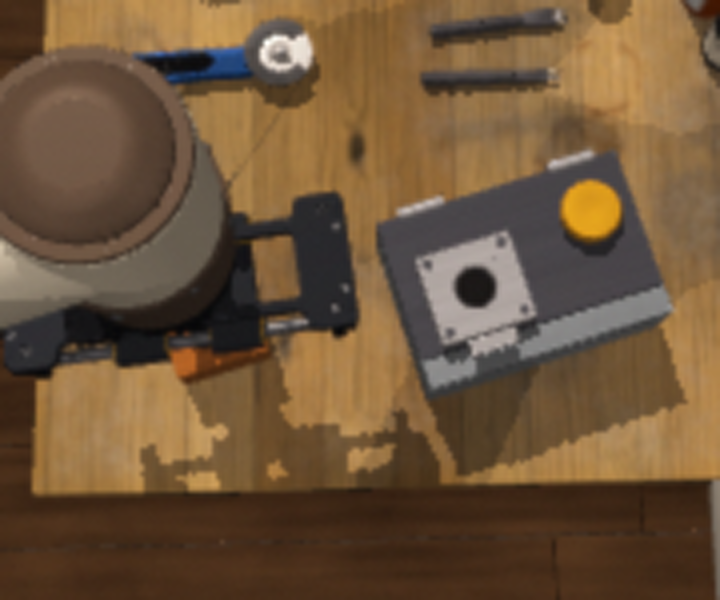

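move_arm --motion '[0, 0, 0, 0, 0, 0, 1, 0, 0, 0, 0, 0, 0, 1, 0, 0, 0, 0, 0, 0, 1, 0, 0, 0, 0, 0, 0, 1, 0, 0, 0, 0, 0, 0, 1]'

```text
time_s: 3.78
tcp_pos: [0.4958, -0.0064, 0.068]
ee_rot: [[0.993, 0.122, 0.0], [0.122, -0.993, 0.0], [0.0, -0.0, -1.0]]
wrist_force: [0.4, 0.3, -0.1]
gripper_width: 0.133
```

Run:
```python
from h import *
st()
```

```text
t 3.7833 tcp [ 0.4958 -0.0064  0.068 ] yaw 7.0 tilt [0.0002 0.0003] F [ 0.39  0.34 -0.13] M [-0.099 -0.021 -0.009] w 0.1332
```

move_arm --motion '[0, 0, -0.2, 0, 0, 0, 1, 0, 0, -0.5, 0, 0, 0, 1, 0, 0, -0.9, 0, 0, 0, 1, 0, 0, -1.4, 0, 0, 0, 1, 0, 0, -2, 0, 0, 0, 1, 0, 0, -2.6, 0, 0, 0, 1, 0, 0, -2.6, 0, 0, 0, 1, 0, 0, -2.6, 0, 0, 0, 1]'

```text
time_s: 4.45
tcp_pos: [0.4963, -0.0062, 0.1736]
ee_rot: [[0.993, 0.122, 0.003], [0.122, -0.993, 0.002], [0.004, -0.001, -1.0]]
wrist_force: [-0.3, 0.3, -1.9]
gripper_width: 0.135
```

Run:
```python
from h import *
st()
# hover above mouth: show goal
print(goal((.5056,-.1735,.168),16.5))
for n in("scene","top"):
  s=imaging.capture(n);cv2.imwrite(f"pics/{n}3.png",cv2.resize(s[100:270,150:330],None,fx=3,fy=3,interpolation=cv2.INTER_CUBIC))
```

```text
t 4.45 tcp [ 0.4963 -0.0062  0.1736] yaw 7.0 tilt [0.0034 0.0017] F [-0.29  0.28 -1.89] M [-0.073  0.051  0.014] w 0.1345
[-0.279  4.181  0.134 -0.011 -0.042 -1.901]
```

View pics/scene3.png

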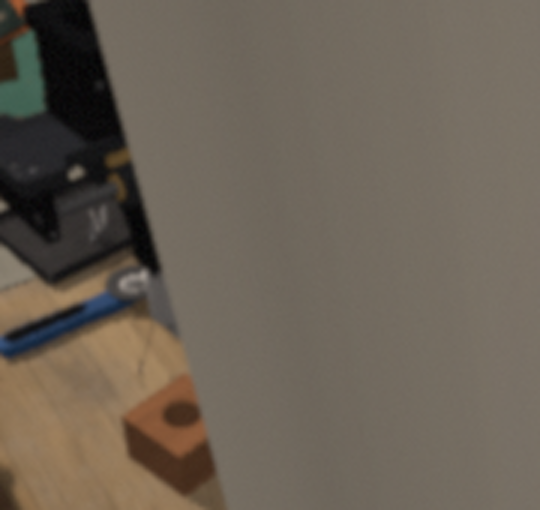

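View pics/top3.png

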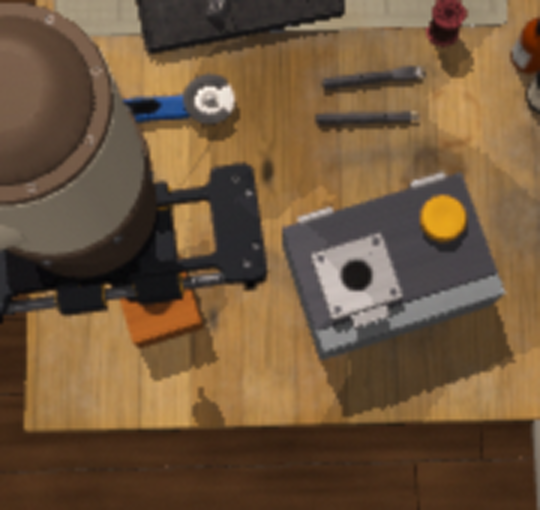

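Run:
```python
from h import *
print(goal((.5059,-.1732,.162),54)); print(np.round(r.sense()["joints"],1))
```

```text
[-0.23   4.17   0.232 -0.014  0.015 -9.404]
[ 18.   12.1 -21.7  -0.1 -56.2  79. ]
```

move_arm --motion '[0, 0.5, -0.2, 0, 0, -1, 1, -0.1, 1.2, -0.2, 0, 0, -2.2, 1, -0.15, 1.9, -0.2, 0, 0, -3.5, 1, -0.2, 2.6, -0.2, 0, 0, -4.8, 1, -0.23, 3.3, -0.2, 0, 0, -6, 1, -0.23, 3.8, -0.2, 0, 0, -7.2, 1, -0.23, 4.17, -0.1, -0.01, 0.01, -8.3, 1, -0.23, 4.17, 0.1, -0.01, 0.01, -9.4, 1, -0.23, 4.17, 0.23, -0.01, 0.01, -9.4, 1, -0.23, 4.17, 0.23, -0.01, 0.01, -9.4, 1, -0.23, 4.17, 0.23, -0.01, 0.01, -9.4, 1, -0.23, 4.17, 0.23, -0.01, 0.01, -9.4, 1, -0.23, 4.17, 0.23, -0.01, 0.01, -9.4, 1]'

```text
time_s: 5.63
tcp_pos: [0.5062, -0.1728, 0.1624]
ee_rot: [[0.588, 0.809, -0.0], [0.809, -0.588, 0.0], [0.0, -0.0, -1.0]]
wrist_force: [0.6, 0.2, -1.2]
gripper_width: 0.137
```

Run:
```python
from h import *
st();print(goal((.5059,-.1732,.162),54))
for n in("scene","top"):
  s=imaging.capture(n);cv2.imwrite(f"pics/{n}4r.png",s);cv2.imwrite(f"pics/{n}4.png",cv2.resize(s[100:270,180:360],None,fx=3,fy=3,interpolation=cv2.INTER_CUBIC))
```

```text
t 5.6333 tcp [ 0.5062 -0.1728  0.1624] yaw 53.99 tilt [-0.  0.] F [ 0.62  0.24 -1.18] M [-0.05  -0.068  0.022] w 0.1373
[-0.013  0.001  0.01  -0.    -0.    -0.003]
```

View pics/scene4.png

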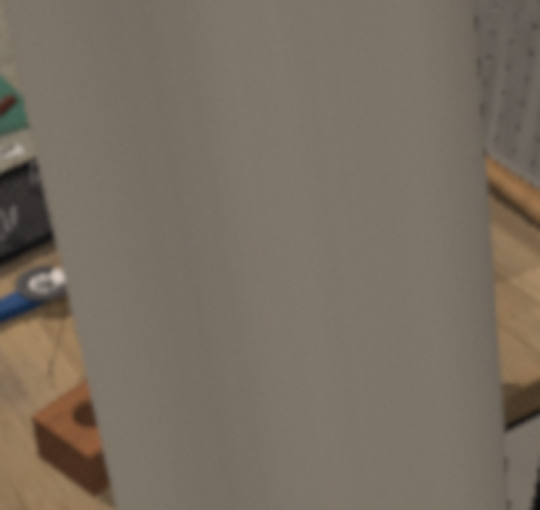

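View pics/top4.png

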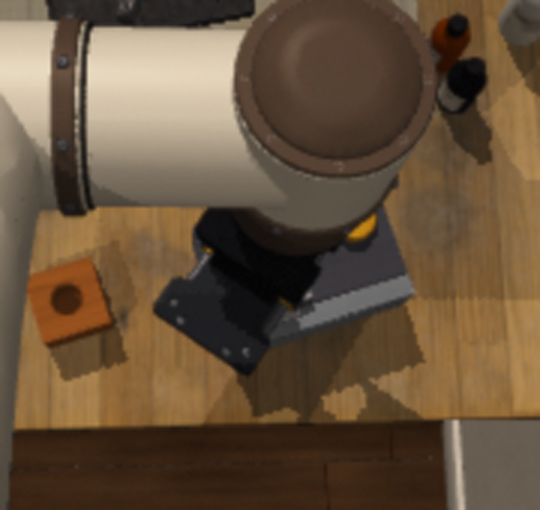

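The scene view is blocked by the forearm. The top view shows the empty stand hole at crop pixel (67,299), which lets me check the key-to-mouth offset.

Run:
```python
from h import *
t=cv2.imread("pics/top4r.png")
q=blob(t,(190,188,215,212),(0,0,0),(180,255,95),(202,199.5));print(q[0],q[2],cv2.minAreaRect(q[1]))
print(onz("top",q[0],.04))
t=cv2.imread("pics/top0.png")
for v in (60,80,100):
  h=blob(t,(258,180,282,204),(0,0,0),(180,255,v),(268,192));print(h[0],h[2],onz("top",h[0],.084))
```

```text
[201.63833365 199.22947899] 81.296875 ((201.5625, 199.25), (10.125, 10.0), 90.0)
[ 0.49691164 -0.00602472  0.04      ]
[268.40136878 191.41259302] 63.6875 [ 0.50555619 -0.17404886  0.084     ]
[268.39237111 191.40000185] 70.515625 [ 0.50558801 -0.17402783  0.084     ]
[268.37891977 191.38290742] 76.734375 [ 0.50563127 -0.17399626  0.084     ]
```

Run:
```python
from h import *
print(goal((.5055,-.1735,.140),54))
```

```text
[-0.023 -0.004  0.563  0.002 -0.002 -0.002]
```

move_arm --motion '[-0.02, 0, 0.15, 0, 0, 0, 1, -0.02, 0, 0.3, 0, 0, 0, 1, -0.02, 0, 0.42, 0, 0, 0, 1, -0.02, 0, 0.5, 0, 0, 0, 1, -0.02, 0, 0.56, 0, 0, 0, 1, -0.02, 0, 0.56, 0, 0, 0, 1]'

```text
time_s: 6.23
tcp_pos: [0.5053, -0.1735, 0.1393]
ee_rot: [[0.588, 0.809, -0.001], [0.809, -0.588, 0.0], [-0.001, -0.001, -1.0]]
wrist_force: [0.5, -0.9, -1.3]
gripper_width: 0.135
```

Run:
```python
from h import *
st()
```

```text
t 6.2333 tcp [ 0.5053 -0.1735  0.1393] yaw 53.98 tilt [-0.0013  0.0001] F [ 0.49 -0.9  -1.33] M [-0.249 -0.048  0.   ] w 0.1355
```

move_arm --motion '[0, 0, 0.05, 0, 0, 0, 1, 0, 0, 0.1, 0, 0, 0, 1, 0, 0, 0.1, 0, 0, 0, 1]'

```text
time_s: 6.48
tcp_pos: [0.5051, -0.1736, 0.1349]
ee_rot: [[0.588, 0.809, -0.002], [0.809, -0.588, 0.0], [-0.001, -0.001, -1.0]]
wrist_force: [0.4, -0.9, -2.0]
gripper_width: 0.136
```

Run:
```python
from h import *
st()
```

```text
t 6.4833 tcp [ 0.5051 -0.1736  0.1349] yaw 53.98 tilt [-0.0017  0.0001] F [ 0.36 -0.91 -1.96] M [-0.201 -0.09   0.002] w 0.1362
```

move_arm --motion '[0, 0, 0.05, 0, 0, 0, 1, 0.01, 0, 0.1, 0, 0, 0, 1, 0.01, 0, 0.15, 0, 0, 0, 1]'

```text
time_s: 6.73
tcp_pos: [0.5055, -0.1734, 0.129]
ee_rot: [[0.588, 0.809, -0.001], [0.809, -0.588, -0.0], [-0.001, -0.001, -1.0]]
wrist_force: [-0.2, -1.8, 0.6]
gripper_width: 0.134
```

Run:
```python
from h import *
st()
```

```text
t 6.7333 tcp [ 0.5055 -0.1734  0.129 ] yaw 53.99 tilt [-0.0015 -0.0003] F [-0.18 -1.78  0.58] M [-0.609  0.061  0.043] w 0.1338
```

move_arm --motion '[-0.012, 0.01, 0, 0, 0, 0, 1, -0.012, 0.01, 0.04, 0, 0, 0, 1, -0.012, 0.01, 0.08, 0, 0, 0, 1, -0.012, 0.01, 0.08, 0, 0, 0, 1]'

```text
time_s: 7.07
tcp_pos: [0.5056, -0.1744, 0.1257]
ee_rot: [[0.588, 0.809, -0.001], [0.809, -0.588, -0.001], [-0.001, -0.0, -1.0]]
wrist_force: [0.2, -3.2, -0.5]
gripper_width: 0.139
```

Run:
```python
from h import *
st()
```

```text
t 7.0667 tcp [ 0.5056 -0.1744  0.1257] yaw 53.99 tilt [-0.0012 -0.0009] F [ 0.25 -3.21 -0.52] M [-1.037 -0.08  -0.014] w 0.1391
```

move_arm --motion '[-0.016, 0.012, 0, 0, 0, 0, 1, -0.016, 0.012, 0, 0, 0, 0, 1, -0.016, 0.012, 0.02, 0, 0, 0, 1]'

```text
time_s: 7.32
tcp_pos: [0.5055, -0.175, 0.1247]
ee_rot: [[0.588, 0.809, -0.001], [0.809, -0.588, -0.0], [-0.001, -0.001, -1.0]]
wrist_force: [-0.2, -0.7, -1.3]
gripper_width: 0.129
```

Run:
```python
from h import *
st()
```

```text
t 7.3167 tcp [ 0.5055 -0.175   0.1247] yaw 53.98 tilt [-0.0013 -0.0004] F [-0.15 -0.72 -1.31] M [-0.219 -0.006 -0.033] w 0.1295
```

move_arm --motion '[-0.005, 0.004, 0.03, 0, 0, 0, 1, -0.005, 0.004, 0.055, 0, 0, 0, 1, -0.005, 0.004, 0.055, 0, 0, 0, 1]'

```text
time_s: 7.57
tcp_pos: [0.5054, -0.1751, 0.1222]
ee_rot: [[0.588, 0.809, -0.002], [0.809, -0.588, -0.0], [-0.001, -0.001, -1.0]]
wrist_force: [0.1, -0.1, -1.6]
gripper_width: 0.136
```

Run:
```python
from h import *
st()
```

```text
t 7.5667 tcp [ 0.5054 -0.1751  0.1222] yaw 53.97 tilt [-0.0018 -0.0001] F [ 0.1  -0.11 -1.6 ] M [-0.118 -0.044 -0.001] w 0.1364
```

move_arm --motion '[0, 0, 0.015, 0, 0, 0, 1, 0, 0, 0.03, 0, 0, 0, 1]'

```text
time_s: 7.73
tcp_pos: [0.5058, -0.1753, 0.1219]
ee_rot: [[0.588, 0.809, -0.001], [0.809, -0.588, -0.001], [-0.001, -0.0, -1.0]]
wrist_force: [-1.7, 0.6, 6.9]
gripper_width: 0.129
```

Run:
```python
from h import *
st()
```

```text
t 7.7333 tcp [ 0.5058 -0.1753  0.1219] yaw 54.01 tilt [-0.001  -0.0009] F [-1.68  0.57  6.94] M [0.125 0.512 0.003] w 0.1295
```

move_arm --motion '[0, 0, 0.005, 0, 0, 0.4, 1, 0, 0, 0.005, 0, 0, 0.8, 1, 0, 0, 0.005, 0, 0, 1.2, 1, 0, 0, 0.005, 0, 0, 1.2, 1]'

```text
time_s: 8.07
tcp_pos: [0.506, -0.1753, 0.122]
ee_rot: [[0.669, 0.743, -0.001], [0.743, -0.669, -0.001], [-0.001, 0.0, -1.0]]
wrist_force: [-1.3, 1.0, 1.8]
gripper_width: 0.136
```

Run:
```python
from h import *
st()
```

```text
t 8.0667 tcp [ 0.506  -0.1753  0.122 ] yaw 47.98 tilt [-0.0006 -0.0009] F [-1.29  0.97  1.84] M [-0.023  0.114  0.028] w 0.1357
```

move_arm --motion '[-0.008, 0, 0.015, 0, 0, 0.4, 1, -0.008, 0, 0.015, 0, 0, 0.8, 1, -0.008, 0, 0.015, 0, 0, 1.2, 1, -0.008, 0, 0.015, 0, 0, 1.2, 1]'

```text
time_s: 8.4
tcp_pos: [0.5061, -0.1755, 0.122]
ee_rot: [[0.743, 0.669, 0.0], [0.669, -0.743, -0.001], [-0.0, 0.001, -1.0]]
wrist_force: [-0.5, 0.9, 2.7]
gripper_width: 0.131
```

Run:
```python
from h import *
st()
```

```text
t 8.4 tcp [ 0.5061 -0.1755  0.122 ] yaw 42.02 tilt [ 0.0004 -0.0011] F [-0.49  0.89  2.69] M [0.037 0.195 0.025] w 0.1309
```

move_arm --motion '[0, -0.01, 0.018, 0, 0, 0.4, 1, 0, -0.01, 0.018, 0, 0, 0.8, 1, 0, -0.01, 0.018, 0, 0, 1.2, 1, 0, -0.01, 0.018, 0, 0, 1.2, 1]'

```text
time_s: 8.73
tcp_pos: [0.5061, -0.1753, 0.1219]
ee_rot: [[0.808, 0.589, 0.001], [0.589, -0.808, -0.001], [0.0, 0.002, -1.0]]
wrist_force: [-1.0, 1.0, 4.1]
gripper_width: 0.134
```

Run:
```python
from h import *
st()
```

```text
t 8.7333 tcp [ 0.5061 -0.1753  0.1219] yaw 36.09 tilt [ 0.0011 -0.0015] F [-0.98  1.03  4.05] M [0.053 0.374 0.007] w 0.1345
```

move_arm --motion '[-0.005, -0.005, 0.014, 0, 0, 0.4, 1, -0.005, -0.005, 0.014, 0, 0, 0.8, 1, -0.005, -0.005, 0.014, 0, 0, 1.2, 1, -0.005, -0.005, 0.014, 0, 0, 1.2, 1]'

```text
time_s: 9.07
tcp_pos: [0.506, -0.1752, 0.1218]
ee_rot: [[0.865, 0.503, 0.002], [0.503, -0.865, -0.002], [0.001, 0.002, -1.0]]
wrist_force: [-0.7, 0.7, 4.8]
gripper_width: 0.132
```

Run:
```python
from h import *
st()
```

```text
t 9.0667 tcp [ 0.506  -0.1752  0.1218] yaw 30.17 tilt [ 0.0018 -0.0016] F [-0.74  0.66  4.78] M [ 0.137  0.297 -0.014] w 0.1317
```

move_arm --motion '[-0.005, -0.005, 0.01, -0.02, -0.01, 0.4, 1, -0.005, -0.005, 0.01, -0.02, -0.01, 0.8, 1, -0.005, -0.005, 0.01, -0.02, -0.01, 1.2, 1, -0.005, -0.005, 0.01, -0.02, -0.01, 1.2, 1]'

```text
time_s: 9.4
tcp_pos: [0.506, -0.1751, 0.1217]
ee_rot: [[0.912, 0.411, 0.002], [0.411, -0.912, -0.004], [0.001, 0.004, -1.0]]
wrist_force: [-0.8, 0.4, 3.7]
gripper_width: 0.134
```

Run:
```python
from h import *
st()
```

```text
t 9.4 tcp [ 0.506  -0.1751  0.1217] yaw 24.27 tilt [ 0.0024 -0.0036] F [-0.76  0.41  3.73] M [ 0.214  0.239 -0.013] w 0.1341
```

Run:
```python
from h import *
print(goal((.5058,-.1750,.1213),18))
```

```text
[-0.004 -0.004  0.009  0.048 -0.011  1.253]
```

move_arm --motion '[-0.004, -0.004, 0.012, 0.05, -0.01, 0.4, 1, -0.004, -0.004, 0.012, 0.05, -0.01, 0.8, 1, -0.004, -0.004, 0.012, 0.05, -0.01, 1.25, 1, -0.004, -0.004, 0.012, 0.05, -0.01, 1.25, 1]'

```text
time_s: 9.73
tcp_pos: [0.506, -0.1752, 0.1213]
ee_rot: [[0.95, 0.311, 0.001], [0.311, -0.95, -0.0], [0.001, 0.0, -1.0]]
wrist_force: [-0.2, -0.5, 3.8]
gripper_width: 0.135
```

Run:
```python
from h import *
st();print(goal((.5058,-.1750,.1213),12))
```

```text
t 9.7333 tcp [ 0.506  -0.1752  0.1213] yaw 18.12 tilt [ 0.0006 -0.0001] F [-0.16 -0.53  3.77] M [-0.136  0.14   0.008] w 0.1355
[-0.005 -0.006  0.     0.003 -0.006  1.223]
```

move_arm --motion '[-0.004, -0.004, 0.012, 0, 0, 0.4, 1, -0.004, -0.004, 0.012, 0, 0, 0.8, 1, -0.004, -0.004, 0.012, 0, 0, 1.2, 1, -0.004, -0.004, 0.012, 0, 0, 1.2, 1]'

```text
time_s: 10.07
tcp_pos: [0.5052, -0.1749, 0.1198]
ee_rot: [[0.977, 0.211, -0.001], [0.211, -0.977, 0.001], [-0.001, -0.001, -1.0]]
wrist_force: [-0.3, -0.8, -1.3]
gripper_width: 0.134
```

Run:
```python
from h import *
st();print(goal((.5058,-.1750,.1213),6))
```

```text
t 10.0667 tcp [ 0.5052 -0.1749  0.1198] yaw 12.19 tilt [-0.0009  0.0005] F [-0.27 -0.83 -1.29] M [-0.015  0.026  0.027] w 0.1336
[ 0.013  0.006 -0.037 -0.008  0.009  1.238]
```

Force vanished at yaw ≈12°, and the tool sank 1.5 mm: the blade is entering the slot. I'll lower it.

move_arm --motion '[0, 0, 0.03, 0, 0, 0, 1, 0, 0, 0.06, 0, 0, 0, 1, 0, 0, 0.08, 0, 0, 0, 1]'

```text
time_s: 10.32
tcp_pos: [0.5049, -0.1748, 0.116]
ee_rot: [[0.977, 0.212, -0.002], [0.212, -0.977, 0.001], [-0.002, -0.001, -1.0]]
wrist_force: [0.5, -0.4, -1.3]
gripper_width: 0.134
```

Run:
```python
from h import *
st()
```

```text
t 10.3167 tcp [ 0.5049 -0.1748  0.116 ] yaw 12.25 tilt [-0.002   0.0008] F [ 0.45 -0.41 -1.34] M [-0.06  -0.042 -0.013] w 0.1338
```

move_arm --motion '[0.008, -0.002, 0.03, 0, 0.02, 0, 1, 0.008, -0.002, 0.06, 0, 0.02, 0, 1, 0.008, -0.002, 0.07, 0, 0.02, 0, 1]'

```text
time_s: 10.57
tcp_pos: [0.505, -0.1746, 0.1128]
ee_rot: [[0.977, 0.212, -0.001], [0.212, -0.977, 0.001], [-0.001, -0.001, -1.0]]
wrist_force: [-0.1, -0.1, -1.3]
gripper_width: 0.135
```

Run:
```python
from h import *
st()
```

```text
t 10.5667 tcp [ 0.505  -0.1746  0.1128] yaw 12.26 tilt [-0.0008  0.0013] F [-0.06 -0.14 -1.28] M [-0.067 -0.017 -0.021] w 0.1354
```

move_arm --motion '[0.006, 0, 0.015, 0, 0, 0, 1, 0.006, 0, 0.025, 0, 0, 0, 1, 0.006, 0, 0.025, 0, 0, 0, 1]'

```text
time_s: 10.82
tcp_pos: [0.5053, -0.1746, 0.1121]
ee_rot: [[0.977, 0.213, -0.001], [0.213, -0.977, 0.001], [-0.0, -0.001, -1.0]]
wrist_force: [-0.1, 0.9, 0.0]
gripper_width: 0.137
```

Run:
```python
from h import *
st()
```

```text
t 10.8167 tcp [ 0.5053 -0.1746  0.1121] yaw 12.27 tilt [-0.0005  0.0012] F [-0.12  0.92  0.  ] M [-0.008  0.081  0.056] w 0.1368
```

move_arm --motion '[0, 0, 0, 0, 0, 0.4, 1, 0, 0, 0, 0, 0, 0.8, 1, 0, 0, 0, 0, 0, 1.2, 1, 0, 0, 0, 0, 0, 1.6, 1, 0, 0, 0, 0, 0, 2, 1, 0, 0, 0, 0, 0, 2.4, 1, 0, 0, 0, 0, 0, 2.4, 1]'

```text
time_s: 11.4
tcp_pos: [0.5054, -0.1746, 0.1121]
ee_rot: [[1.0, 0.004, -0.0], [0.004, -1.0, 0.001], [-0.0, -0.001, -1.0]]
wrist_force: [0.4, 0.7, -0.2]
gripper_width: 0.134
```

Run:
```python
from h import *
st();print(goal((.5055,-.1748,.1121),-12))
```

```text
t 11.4 tcp [ 0.5054 -0.1746  0.1121] yaw 0.26 tilt [-0.0002  0.0012] F [ 0.36  0.7  -0.19] M [ 0.09  -0.082  0.093] w 0.1337
[ 2.000e-03  6.000e-03  0.000e+00 -1.300e-02  4.000e-03  2.451e+00]
```

Moment Mz ≈ 0.09 N·m, which matches the tongue's friction. I'll keep turning.

move_arm --motion '[0, 0, 0, 0, 0, 0.4, 1, 0, 0, 0, 0, 0, 0.8, 1, 0, 0, 0, 0, 0, 1.2, 1, 0, 0, 0, 0, 0, 1.6, 1, 0, 0, 0, 0, 0, 2, 1, 0, 0, 0, 0, 0, 2.4, 1, 0, 0, 0, 0, 0, 2.8, 1, 0, 0, 0, 0, 0, 2.8, 1]'

```text
time_s: 12.07
tcp_pos: [0.5056, -0.1744, 0.1121]
ee_rot: [[0.971, -0.237, 0.0], [-0.237, -0.971, 0.001], [-0.0, -0.001, -1.0]]
wrist_force: [0.7, 0.5, -0.8]
gripper_width: 0.135
```

Run:
```python
from h import *
st()
```

```text
t 12.0667 tcp [ 0.5056 -0.1744  0.1121] yaw -13.72 tilt [0.0002 0.0013] F [ 0.71  0.5  -0.79] M [ 0.181 -0.03   0.043] w 0.1345
```

move_arm --motion '[0, 0, 0, 0, 0, 0.4, 1, 0, 0, 0, 0, 0, 0.8, 1, 0, 0, 0, 0, 0, 1.2, 1, 0, 0, 0, 0, 0, 1.2, 1]'

```text
time_s: 12.4
tcp_pos: [0.5057, -0.1743, 0.1121]
ee_rot: [[0.942, -0.337, 0.0], [-0.337, -0.942, 0.001], [-0.0, -0.002, -1.0]]
wrist_force: [0.3, 1.1, -1.2]
gripper_width: 0.133
```

Run:
```python
from h import *
st()
```

```text
t 12.4 tcp [ 0.5057 -0.1743  0.1121] yaw -19.67 tilt [0.0004 0.0015] F [ 0.27  1.09 -1.22] M [ 0.175 -0.036  0.056] w 0.1332
```

move_arm --motion '[0, 0, 0, 0, 0, 0.4, 1, 0, 0, 0, 0, 0, 0.6, 1, 0, 0, 0, 0, 0, 0.6, 1]'

```text
time_s: 12.65
tcp_pos: [0.5057, -0.1743, 0.1121]
ee_rot: [[0.923, -0.384, 0.001], [-0.384, -0.923, 0.001], [-0.0, -0.002, -1.0]]
wrist_force: [0.5, 0.5, -1.1]
gripper_width: 0.136
```

Run:
```python
from h import *
st()
```

```text
t 12.65 tcp [ 0.5057 -0.1743  0.1121] yaw -22.6 tilt [0.0006 0.0015] F [ 0.48  0.53 -1.1 ] M [ 0.225 -0.037  0.082] w 0.1363
```

move_arm --motion '[0, 0, 0, 0, 0, 0.3, 1, 0, 0, 0, 0, 0, 0.5, 1, 0, 0, 0, 0, 0, 0.5, 1]'

```text
time_s: 12.9
tcp_pos: [0.5058, -0.1742, 0.1121]
ee_rot: [[0.906, -0.424, 0.001], [-0.424, -0.906, 0.002], [-0.0, -0.002, -1.0]]
wrist_force: [0.2, 1.1, -1.0]
gripper_width: 0.135
```

Run:
```python
from h import *
st()
```

```text
t 12.9 tcp [ 0.5058 -0.1742  0.1121] yaw -25.08 tilt [0.0007 0.0016] F [ 0.18  1.12 -1.01] M [ 0.13  -0.071  0.135] w 0.135
```

move_arm --motion '[0, 0, 0, 0, 0, 0.3, 1, 0, 0, 0, 0, 0, 0.4, 1, 0, 0, 0, 0, 0, 0.4, 1]'

```text
time_s: 13.15
tcp_pos: [0.5058, -0.1742, 0.1121]
ee_rot: [[0.891, -0.455, 0.001], [-0.455, -0.891, 0.002], [-0.0, -0.002, -1.0]]
wrist_force: [-0.6, 0.8, -1.8]
gripper_width: 0.137
```

Run:
```python
from h import *
st()
```

```text
t 13.15 tcp [ 0.5058 -0.1742  0.1121] yaw -27.03 tilt [0.0008 0.0016] F [-0.6   0.83 -1.8 ] M [ 0.218 -0.054  0.084] w 0.1369
```

move_arm --motion '[0, 0, 0, 0, 0, 0.3, 1, 0, 0, 0, 0, 0, 0.5, 1, 0, 0, 0, 0, 0, 0.5, 1]'

```text
time_s: 13.4
tcp_pos: [0.5059, -0.1743, 0.1121]
ee_rot: [[0.871, -0.492, 0.001], [-0.492, -0.871, 0.001], [0.0, -0.002, -1.0]]
wrist_force: [0.4, -0.2, -1.9]
gripper_width: 0.137
```

Run:
```python
from h import *
st()
```

```text
t 13.4 tcp [ 0.5059 -0.1743  0.1121] yaw -29.47 tilt [0.0009 0.0014] F [ 0.4  -0.22 -1.91] M [ 0.194 -0.137  0.403] w 0.1371
```

move_arm --motion '[0, 0, 0, 0, 0, 0, 1, 0, 0, 0, 0, 0, -0.1, 1, 0, 0, 0, 0, 0, -0.2, 1, 0, 0, 0, 0, 0, -0.2, 1]'

```text
time_s: 13.73
tcp_pos: [0.5058, -0.1743, 0.1121]
ee_rot: [[0.879, -0.476, 0.001], [-0.476, -0.879, 0.001], [-0.0, -0.002, -1.0]]
wrist_force: [0.0, 0.3, -1.5]
gripper_width: 0.136
```

Run:
```python
from h import *
st()
```

```text
t 13.7333 tcp [ 0.5058 -0.1743  0.1121] yaw -28.44 tilt [0.0008 0.0014] F [ 0.03  0.33 -1.55] M [ 0.184 -0.078  0.292] w 0.1355
```

move_arm --motion '[0, 0, 0, 0, 0, -0.2, 1, 0, 0, 0, 0, 0, -0.35, 1, 0, 0, 0, 0, 0, -0.35, 1]'

```text
time_s: 13.98
tcp_pos: [0.5058, -0.1742, 0.1121]
ee_rot: [[0.894, -0.449, 0.001], [-0.449, -0.894, 0.002], [0.0, -0.002, -1.0]]
wrist_force: [-0.4, 1.3, -1.7]
gripper_width: 0.135
```

Run:
```python
from h import *
st()
```

```text
t 13.9833 tcp [ 0.5058 -0.1742  0.1121] yaw -26.67 tilt [0.0008 0.0016] F [-0.37  1.33 -1.74] M [ 0.151 -0.048  0.016] w 0.135
```

The load is relieved, so I'll open and rise straight up.

move_arm --motion '[0, 0, 0, 0, 0, 0, 0.6, 0, 0, 0, 0, 0, 0, 0.4, 0, 0, 0, 0, 0, 0, 0, 0, 0, 0, 0, 0, 0, 0, 0, 0, 0, 0, 0, 0, 0, 0, 0, 0, 0, 0, 0, 0, 0, 0, 0, 0, 0, 0, 0, 0, 0, 0, 0, 0, 0, 0]'

```text
time_s: 14.65
tcp_pos: [0.5058, -0.1743, 0.1121]
ee_rot: [[0.894, -0.449, 0.001], [-0.449, -0.894, 0.002], [0.0, -0.002, -1.0]]
wrist_force: [-0.3, 0.3, -0.0]
gripper_width: 0.491
```

Run:
```python
from h import *
st()
```

```text
t 14.65 tcp [ 0.5058 -0.1743  0.1121] yaw -26.68 tilt [0.0009 0.0016] F [-0.33  0.25 -0.01] M [0.027 0.014 0.027] w 0.4909
```

move_arm --motion '[0, 0, -0.4, 0, 0, 0, 0, 0, 0, -1, 0, 0, 0, 0, 0, 0, -1.8, 0, 0, 0, 0, 0, 0, -2.8, 0, 0, 0, 0, -0.5, -0.8, -3, 0, 0, 0, 0, -1.2, -1.6, -3, 0, 0, 0, 0, -1.8, -2.4, -3, 0, 0, 0, 0, -2.4, -3.2, -3, 0, 0, 0, 0, -3, -4, -3, 0, 0, 0, 0, -3.6, -4.8, -3, 0, 0, 0, 0, -4.2, -5.6, -3, 0, 0, 0, 0, -4.5, -6.1, -3, 0, 0, 0, 0, -4.5, -6.1, -3, 0, 0, 0, 0, -4.5, -6.1, -3, 0, 0, 0, 0]'

```text
time_s: 15.82
tcp_pos: [0.4541, 0.1255, 0.2325]
ee_rot: [[0.895, -0.446, 0.001], [-0.446, -0.895, 0.002], [-0.0, -0.002, -1.0]]
wrist_force: [0.4, -0.5, 0.5]
gripper_width: 0.495
```

Run:
```python
from h import *
st()
for n in("scene","top"):
  s=imaging.capture(n);cv2.imwrite(f"pics/{n}5r.png",s)
  c=s[150:260,220:340] if n=="scene" else s[140:225,235:325]
  cv2.imwrite(f"pics/{n}5.png",cv2.resize(c,None,fx=5,fy=5,interpolation=cv2.INTER_CUBIC))
```

```text
t 15.8167 tcp [0.4541 0.1255 0.2325] yaw -26.52 tilt [0.0007 0.0015] F [ 0.37 -0.45  0.53] M [-0.029  0.     0.043] w 0.4955
```

View pics/scene5.png

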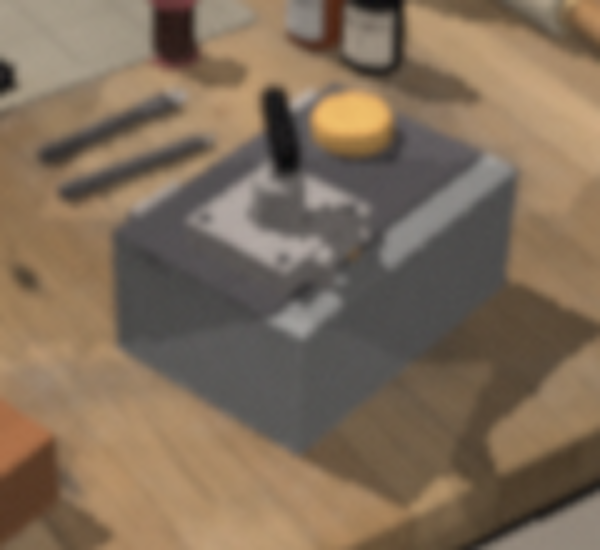

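View pics/top5.png

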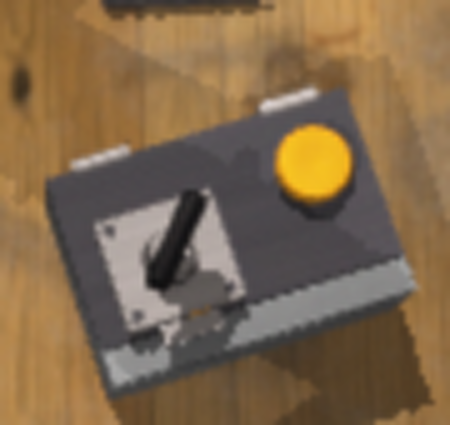

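The key stands upright and turned in the lock. A brass speck shows between the case and the keeper (scene crop (352,255), top crop (195,312)), so the tongue is out. I'll check the height and angle.

Run:
```python
from h import *
t=cv2.imread("pics/top5r.png");s=cv2.imread("pics/scene5r.png")
a=blob(t,(260,172,280,202),(0,0,0),(180,255,50),(270,188));b=blob(s,(268,162,284,188),(0,0,0),(180,255,50),(276,176))
print(a[0],a[2],b[0],b[2],tri(a[0],b[0]))
vx,vy=cv2.fitLine(a[1],cv2.DIST_L2,0,.01,.01)[:2].ravel()
d=onz("top",a[0]+6*np.array([vx,vy]),.13)-onz("top",a[0]-6*np.array([vx,vy]),.13);print(np.degrees(np.arctan2(d[1],d[0])))
```

```text
[269.66403645 188.14774076] 86.6953125 [275.99245854 176.61077678] 68.15625 (array([ 0.50556152, -0.17372013,  0.12679418]), [np.float64(0.0003958610929089948), np.float64(0.00039586109290897246)])
-23.9837996051952
```

Run:
```python
from h import *
print(r.finish_job()); st()
```

```text
the job is handed in; nothing more can be done
None
the job is handed in; nothing more can be done
```

The box is locked as far as my last checks show. The job is handed in at about 16 s of the 72 s allowed, with no verdict reported.

- **Inserting:** I took the key from the stand and put it in the keyhole, shifting about 1.5 mm sideways when the barrel pushed against the mouth. I then turned it clockwise while pressing lightly, without needing to turn it back and forth, and the blade dropped at about 12° yaw. It bottomed about 10 mm below where it had rested.
- **Locking:** I turned the key about 42° clockwise until the moment rose from about 0.1 to 0.4 N·m at the stop. I eased it back until the load was gone, then released it and withdrew the gripper.
- **Final checks:** In both views the key stands upright in the lock, and brass shows between the lock case and the keeper. The grip bar measures z ≈ 0.127 m, against 0.129 m expected for a key that is home and 0.139 m for one only resting.

**Doubts:**
- The two cameras disagreed by about 2 mm in y. The arm also blocked the scene camera during the grasp and the insertion, so I placed the key by force there.
- The first touch on the follower was about 8.3 N, just over the 8 N limit for not dragging it. I eased off before turning and kept it to roughly 3–6 N after that.
- The tongue angle was not measured directly. It is inferred from the stop, the angle turned and the visible brass.
- The bar's final yaw read −24° in the image, against −26.7° at the tool.

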